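# Shut the balance's draft shield and tare

## Robot

A 6-joint arm with a two-finger parallel gripper is mounted at the origin on a cart in front of the work surface, level with it; the furniture and walls round the work are solid. World frame = base frame: x ahead of the robot, y to its left, z up, the work surface at z = 0. Lengths are in m, angles in rad, forces in N, time in s.
With the tool pointing down it reaches from about 0.3 to 0.875 m from the base axis. Payload 6.4 kg.
Tool frame: the origin (TCP) lies between the finger pads; the fingertips stand ctrl.tip_extent ahead of it and the grasp point (between the pads) is the TCP (ctrl.tip_extent is the distance from the TCP to the fingertips, in m); z points along the fingers, y is the line along which they close (so a half turn about z gives the same grasp; the last joint's range is limited). The gripper opens to 85 mm and grips with 20 to 120 N. Pads are 22 mm wide; open, the fingers measure 114 mm over their backs; the gripper's body (76 mm by 85 mm) begins 54 mm behind the grasp point. The pads swing forward as they close: fully open they stand 13 mm farther back than shut.
Start: joints at [-1.509, 0.181, 1.607, -0, 1.354, -0.206], TCP at [0.152, -0.555, 0.25] pointing down, gripper open.
Joint ranges: [-2.99, 2.99], [-0.89, 2.07], [0.3, 2.58], [-1.14, 4.28], [0, 2.63], [-3.12, 3.12]. Speed limits (rad/s): [2.57, 2.57, 3.01, 3.14, 3.14, 3.14].

## Interface

Orientations are given as a unit quaternion [w, x, y, z].
In Python, from bench import ctrl gives the robot as it stands.
- The arm moves only by the tool send_rows, never from a script. Its arguments are lists of equal length, an entry for each row: "dr": the turn, a rotation vector about the tool's x, y, z in units of 6 degrees (1.0 is 6 degrees), a list of three; "xyz": the shift along the tool's x, y, z in cm, a list of three; "jaw": the opening in per cent of the stroke, from 0 (shut) to 100 (fully open). In form: {"dr": [[wx, wy, wz], ...], "xyz": [[dx, dy, dz], ...], "jaw": [jaw, ...]}. A call has exactly 8 rows; each row is the pose to reach, as a shift and turn from the pose commanded when the call began, along the tool's axes at that moment; what a row does not reach only later rows make up. A row lasts 1/8 s, in which the tool goes at most 62.5 mm and 10.7 degrees, less where a joint would pass 70% of its speed; a pose out of reach is approached as far as the arm can. A call with a gripper value outside its range is refused whole. The fingers move at their own pace and stop on an object; the grip force is fixed at half the most. Time passes only in rows, so rows that repeat a pose let the fingers close, or fill a call up. It gives the time, the measured TCP pose, the force, the opening and the grip force at its end, in the units of the state.
- ctrl.get_obs(): the state, without advancing time (a new reading comes with each control period).
- ctrl.camera(name): name is "scene" or "top" or "wrist"; returns the picture (480x640x3 uint8, red, green, blue); there is no depth.
- ctrl.calibration(name): a dict with "camera_matrix" (3x3 intrinsics, pixels), "world_from_camera" (4x4, takes a point from camera to world coordinates). Camera axes: x right, y up, looking along -z (the intrinsics and any distortion apply to the point x, -y, -z); pixel columns grow to the right and rows downward; lengths in m; the calibration is good to about 2 mm. The wrist camera is an equidistant fisheye: a pixel r from the principal point sees the ray r / f radians off the axis. A picture is of the moment at which its call begins: read the wrist's pose just before it. calibration takes no time and is no camera call; for the wrist camera it gives the pose at the moment of the call.
- ctrl.hand_in(): hands the job in; it is judged then, once.
The state is a dict: "time_s": time; "q": joint angles; "dq": joint speeds; "joint_efforts": joint torques, N m; "eef_pos": TCP position; "eef_rot": TCP orientation; "wrist_force": force on the tool from outside, world axes, zero at the start; "torque": the same for the moment, N m; "opening": opening from 0.0 (shut) to 1.0 (fully open); "grasp_force": force on a finger pad.
Only numpy, scipy, OpenCV 4.12 (cv2) and the standard library are available. Lean on these libraries where they do the work, as an engineer would, in place of code of your own. Each camera call takes 0.05 s, during which the arm holds its last target. There are 200 camera calls.

## Task

A beaker has been set on the pan of the analytical balance, but the glass draft shield was left open. Gently push the right-hand side door and the top door forward by their handles until both are fully shut, and only then press the wide tare key below the display all the way down and let it go. Use the fingertips only, without slamming the doors, and leave the beaker on the pan and the specimen cup, forceps and vial beside the balance where they are.

Things in the scene. Friction and masses are not known exactly. Their poses are not given: they have to be found in the camera images.
- balance: white analytical balance, fixed, 300 mm deep (x), 190 wide, 250 high. Origin: centre of its underside; -x is its front, facing the robot roughly, +y its left seen from the robot, z up. Front to back: sloping console 47 to 61 mm high, glass chamber from x -0.05 (rails beside the top door are 246 mm high, outer edge y -0.092), rear housing from x 0.095. Its left door (+y) is shut and fixed
- side_handle (a point): centre of the grey handle of the right (-y) side door: upright block 12 mm thick (balance x), 36 high, 26 long in y, out to y -0.118 from the pane's outer face at y -0.090; 213 mm above the bench. At balance x -0.030 when shut, further +x when open. Space behind it (+x) beside the pane is free: tips can come down there and push it forward (-x)
- side_door (a joint): opening of the right-hand side door in m: 0 fully shut, up to 0.085; sliding back (balance +x) is positive. Sliding friction about 1.2 N; it stays where it is left and stops dead at 0
- top_handle (a point): centre of the grey handle of the top door: a bar 12 mm thick (balance x), 60 long in y, 20 high (its top 10 mm above this point, the glass pane it stands on 10 mm below), 257 mm above the bench. At balance x -0.030 when shut, further +x when open. The pane behind it is flat and free; push the bar forward (-x)
- top_door (a joint): opening of the top door in m: 0 fully shut, up to 0.085; sliding back (balance +x) is positive. Sliding friction about 1.2 N; it stays where it is left and stops dead at 0
- key_top (a point): centre of the upper face of the tare key: grey bar key 46 mm wide (balance y), 18 deep, mid front row of the console, below the display, between flat round keys. It stands 6 mm proud of the console, about 58 mm above the bench, 70 mm in front of the chamber's front pane, tilted 0.14 rad down to the front. Pressed downward
- tare_key (a joint): travel of the tare key in m: 0 released, 0.004 all the way down; a spring (1.5 N at first, 3.9 N at the end) lifts it back
- vessel: 100 ml glass beaker, loose, 57 mm across, 68 mm high, standing on the round steel pan (90 mm across, 68 mm above the bench) in the chamber, about the balance's x 0.025, y 0. Origin: centre of its underside
- sample_cup: specimen cup with screw lid, loose, 64 mm across, 71 mm high, standing to the left of the balance's console. Origin: centre of its underside
- forceps: steel forceps, loose, 133 mm long (own y), 9 mm high, lying to the right of the console. Origin: middle of its underside
- vial: small brown control vial, loose, 25 mm across, 48 mm high, standing to the right of the chamber, about 50 mm outside the side door's handle. Origin: centre of its underside

How it is judged:
On the way, in this order (a step that is already met when the one before it is completed fails the run):
1. side door and top door both fully shut (value of joint each of side_door, top_door below 0.003 m), for 0.2 s.
2. tare key pressed down with both doors shut (all of step 1 and value of joint tare_key above 0.003 m), for 0.1 s.
At the end, for the whole second after the job is handed in: both doors within 3 mm of fully shut, the tare key released (within 1 mm of its rest), the beaker upright (within 0.1 rad) and at rest on the pan within 8 mm of where it stood (all of step 1 and value of joint tare_key below 0.001 m and angle between vessel's own z axis and vertical below 0.1 rad and linear speed of vessel below 0.02 m/s and distance of vessel from where it was at the start of the episode below 0.008 m); the robot touches nothing.
It fails at once if the tare key is pressed (over 2 mm) while a door is more than 5 mm open (value of joint tare_key above 0.002 m and value of joint any of side_door, top_door above 0.005 m).
It fails at once if a door is slammed (moves faster than 0.6 m/s) (velocity of joint any of side_door, top_door below -0.6 m/s).
It fails at once if the beaker on the pan is shifted by more than 8 mm or tipped (distance of vessel from where it was at the start of the episode above 0.008 m or angle between vessel's own z axis and vertical above 0.15 rad).
It fails at once if the specimen cup, forceps or vial beside the balance is shifted by more than 15 mm, lifted or knocked over (distance of any of sample_cup, forceps, vial from where it was at the start of the episode above 0.015 m or angle between any of sample_cup, vial's own z axis and vertical above 0.3 rad).
It also fails if it takes over 51 s, if anything falls off the work surface, if the arm or the gripper's body presses on something with over 40 N, if the wrist force passes 120 N, or if a joint passes its speed limit or range.

## Working session

There is one attempt and no reset: what is moved stays moved. The work goes in short steps, Python scripts to look and compute and a tool call to move; the robot and the scene stay as the last step left them, time stands still between calls to the robot, and variables do not carry over. Pictures are saved under pics/ and viewed, at most 10 in all, crops included, and the job is handed in when it is done.

Besides the shell and the picture viewer there is one more tool, called after ">>>" as name(argument=value, ...) on one line, values as JSON. send_rows: Moves the arm, as the interface text tells. Its arguments: {"type":"object","properties":{"dr":{"type":"array","items":{"type":"array","items":{"type":"number"}}},"xyz":{"type":"array","items":{"type":"array","items":{"type":"number"}}},"jaw":{"type":"array","items":{"type":"number"}}},"required":["dr","xyz","jaw"]}

```bash
mkdir -p pics
python3 - <<'E'
from bench import ctrl
import cv2,numpy as np
np.set_printoptions(precision=4,suppress=True)
for n in("scene","top"):
    cv2.imwrite(f"pics/{n}0.png",ctrl.camera(n)[:,:,::-1]); c=ctrl.calibration(n); print(n,c["camera_matrix"],c["world_from_camera"],c.keys())
o=ctrl.get_obs(); print(o["time_s"],o["eef_pos"],o["eef_rot"],o["opening"],ctrl.tip_extent)
E
```

```text
scene [[616.4793   0.     311.0155]
 [  0.     616.4793 248.6616]
 [  0.       0.       1.    ]] [[-0.5428  0.4509 -0.7085 -0.1758]
 [-0.8398 -0.2842  0.4625  0.2603]
 [ 0.0072  0.8461  0.533   0.6655]
 [ 0.      0.      0.      1.    ]] dict_keys(['camera_matrix', 'world_from_camera'])
top [[544.3347   0.     322.0574]
 [  0.     544.3347 239.9782]
 [  0.       0.       1.    ]] [[-0.1698  0.776  -0.6075 -0.1393]
 [-0.9855 -0.1291  0.1105 -0.0766]
 [ 0.0073  0.6174  0.7866  1.0188]
 [ 0.      0.      0.      1.    ]] dict_keys(['camera_matrix', 'world_from_camera'])
0.1 [ 0.1521 -0.554   0.2495] [-0.0008  0.991   0.1335  0.0001] 1.0040207042722422 0.019
```

View pics/scene0.png

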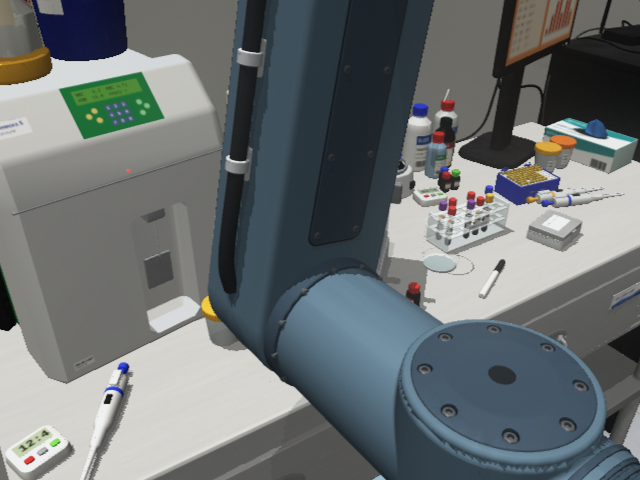

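View pics/top0.png

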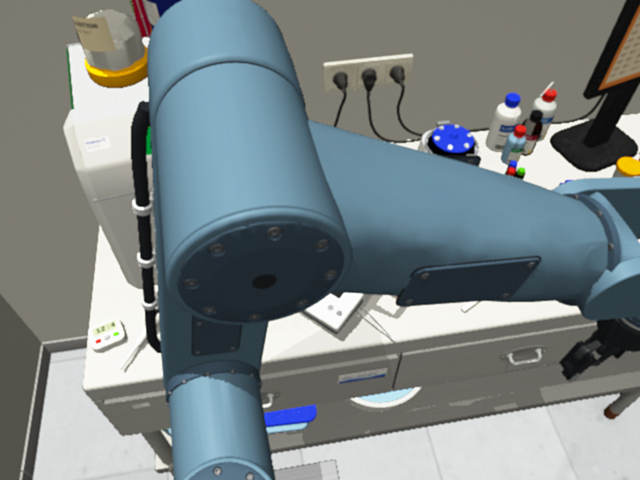

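The arm hides the balance in both fixed views; only the vial's red cap (413,290) and the cup's yellow lid (210,310) show in the scene view. I'll check the wrist view.

```bash
cat > h.py <<'E'
from bench import ctrl
import cv2,numpy as np
from scipy.spatial.transform import Rotation as R
np.set_printoptions(precision=4,suppress=True)
def rot(o):
    q=np.array(o["eef_rot"]); return R.from_quat(np.r_[q[1:],q[0]])
def ray(n,u,v,c=None):
    c=c or ctrl.calibration(n); K=np.array(c["camera_matrix"]); T=np.array(c["world_from_camera"])
    a=(u-K[0,2])/K[0,0]; b=(v-K[1,2])/K[1,1]
    if n=="wrist":
        r=np.hypot(a,b)+1e-12; d=np.array([a/r*np.sin(r),-b/r*np.sin(r),-np.cos(r)])
    else: d=np.array([a,-b,-1])
    return T[:3,3],T[:3,:3]@d
def onz(n,u,v,z,c=None):
    p,d=ray(n,u,v,c); return p+d*(z-p[2])/d[2]
def two(r1,r2):
    A=[];b=[]
    for p,d in(r1,r2):
        d=d/np.linalg.norm(d); M=np.eye(3)-np.outer(d,d); A.append(M); b.append(M@p)
    return np.linalg.lstsq(np.vstack(A),np.hstack(b),rcond=None)[0]
def pix(n,X,c=None):
    c=c or ctrl.calibration(n); K=np.array(c["camera_matrix"]); T=np.array(c["world_from_camera"])
    x=T[:3,:3].T@(np.array(X)-T[:3,3]); h=np.hypot(x[0],x[1])
    s=(np.arctan2(h,-x[2])/h) if n=="wrist" else 1/-x[2]
    return np.array([K[0,2]+K[0,0]*x[0]*s,K[1,2]-K[1,1]*x[1]*s])
def totool(w): return rot(ctrl.get_obs()).inv().apply(w)*100
E
python3 - <<'E'
from h import *
c=ctrl.calibration("wrist"); print(c["camera_matrix"],c["world_from_camera"])
cv2.imwrite("pics/w0.png",ctrl.camera("wrist")[:,:,::-1])
print(rot(ctrl.get_obs()).as_matrix())
print(onz("scene",413,287,.048), onz("scene",208,305,.071))
E
```

```text
[[371.6483   0.     320.4587]
 [  0.     371.6483 242.55  ]
 [  0.       0.       1.    ]] [[ 0.2655  0.912   0.3127  0.2332]
 [-0.9641  0.2511  0.0861 -0.5304]
 [-0.     -0.3243  0.9459  0.3727]
 [ 0.      0.      0.      1.    ]]
[[ 0.9644  0.2646 -0.0001]
 [ 0.2646 -0.9644  0.0014]
 [ 0.0003 -0.0014 -1.    ]]
[ 0.4483 -0.3566  0.048 ] [ 0.5611 -0.0277  0.071 ]
```

View pics/w0.png

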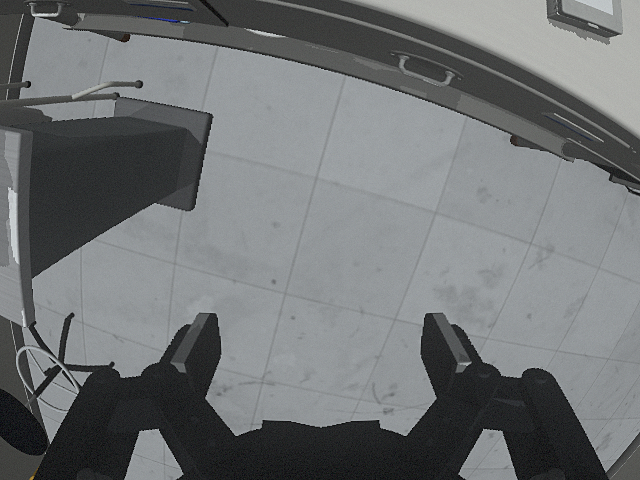

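The wrist view shows only floor and the bench edge. The vial (0.45,-0.36) and cup (0.56,-0.03) fit the sizes given if the balance is yawed about -40° and centred near (0.54,-0.21). I'll raise the arm and look from above.

>>> send_rows(dr=[[0,0,0],[0,0,0],[0,0,0],[0,0,0],[0,0,0],[0,0,0],[0,0,0],[0,0,0]], xyz=[[0,0,-5],[0,0,-10],[3,-1,-15],[7,-3,-19],[11,-5,-21],[15,-7,-22],[18,-9,-22],[18,-9,-22]], jaw=[0,0,0,0,0,0,0,0])

```text
time_s: 1.15
eef_pos: [0.3034, -0.4184, 0.4707]
eef_rot: [0.0, 0.991, 0.135, 0.0]
wrist_force: [0.2, 0.2, -0.0]
opening: -0.002
grasp_force: 0.0
```

Run:
```python
from h import *
o=ctrl.get_obs();c=ctrl.calibration("wrist");print(o["time_s"],o["eef_pos"],c["world_from_camera"])
cv2.imwrite("pics/w1.png",ctrl.camera("wrist")[:,:,::-1])
```

```text
1.15 [ 0.3034 -0.4184  0.4707] [[ 0.2689  0.9113  0.3118  0.3843]
 [-0.9632  0.2537  0.0891 -0.3943]
 [ 0.0021 -0.3242  0.946   0.594 ]
 [ 0.      0.      0.      1.    ]]
```

View pics/w1.png

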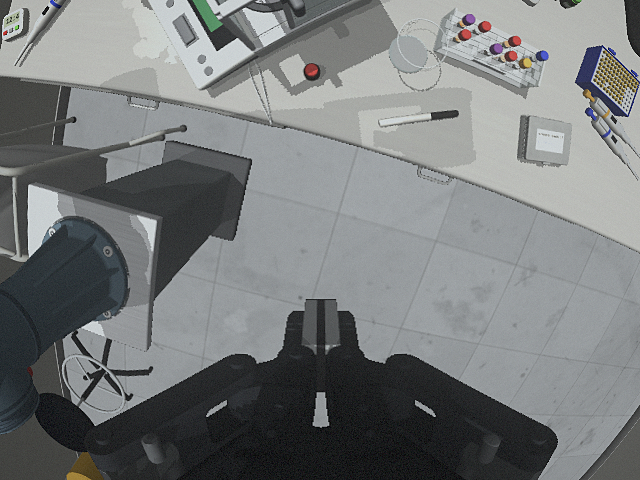

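The balance shows at top left, with the console at (195,40), forceps at (262,95) and vial cap at (312,72). I'll move over it and tilt the camera forward.

>>> send_rows(dr=[[0,1,0],[0,2,0],[0,3,0],[0,4,0],[0,4,0],[0,4,0],[0,4,0],[0,4,0]], xyz=[[2,-4,-1],[4,-8,-2],[6,-12,-4],[8,-15,-5],[9,-17,-5],[9,-17,-5],[9,-17,-5],[9,-17,-5]], jaw=[0,0,0,0,0,0,0,0])

```text
time_s: 2.2
eef_pos: [0.3438, -0.2331, 0.5197]
eef_rot: [-0.028, 0.97, 0.13, 0.206]
wrist_force: [0.3, 0.3, -0.6]
opening: 0.001
grasp_force: 0.0
```

Run:
```python
from h import *
o=ctrl.get_obs();c=ctrl.calibration("wrist");print(o["time_s"],o["eef_pos"],c["world_from_camera"])
np.save("c2.npy",c,allow_pickle=True)
cv2.imwrite("pics/w2.png",ctrl.camera("wrist")[:,:,::-1])
```

```text
2.2 [ 0.3438 -0.2331  0.5197] [[ 0.2652  0.9605 -0.0841  0.3696]
 [-0.9642  0.2642 -0.023  -0.2247]
 [ 0.0001  0.0872  0.9962  0.6662]
 [ 0.      0.      0.      1.    ]]
```

View pics/w2.png

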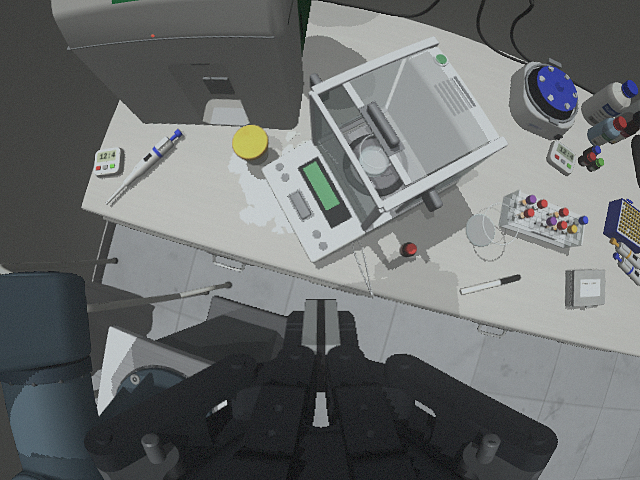

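The whole balance is visible: top bar about (380,126), side handle (432,200), tare key (299,206), vial (408,250), forceps (363,272), cup (250,143). I'll zoom in to refine.

Run:
```python
from h import *
c=np.load("c2.npy",allow_pickle=True).item()
im=cv2.imread("pics/w2.png"); cv2.imwrite("pics/w2c.png",cv2.resize(im[30:280,240:520],None,fx=2.4,fy=2.4,interpolation=cv2.INTER_CUBIC)[:600])
g=lambda u,v,z:onz("wrist",u,v,z,c)
P=[g(*p,.246) for p in((312,90),(382,222),(506,143),(434,40))]
for i in range(4):
    d=P[(i+1)%4]-P[i]; print(P[i],np.linalg.norm(d),np.degrees(np.arctan2(d[1],d[0])))
for n,p in dict(top=(381,125,.267),side=(433,200,.231),key=(299,206,.058),vial=(408,249,.048),cup=(250,143,.071),c1=(265,165,.047),c2=(315,262,.047)).items(): print(n,g(*p))
```

```text
[ 0.587  -0.1539  0.246 ] 0.18658382924591457 -138.71879733426226
[ 0.4468 -0.277   0.246 ] 0.2025344797574767 -42.71779634825262
[ 0.5956 -0.4144  0.246 ] 0.1735885576630128 44.863463962864316
[ 0.7186 -0.292   0.246 ] 0.19073970617318714 133.6368105550201
top [ 0.5539 -0.2468  0.267 ]
side [ 0.4938 -0.3343  0.231 ]
key [ 0.4703 -0.16    0.058 ]
vial [ 0.4506 -0.3567  0.048 ]
cup [ 0.5526 -0.0494  0.071 ]
c1 [ 0.527  -0.0812  0.047 ]
c2 [ 0.3881 -0.2102  0.047 ]
```

View pics/w2c.png

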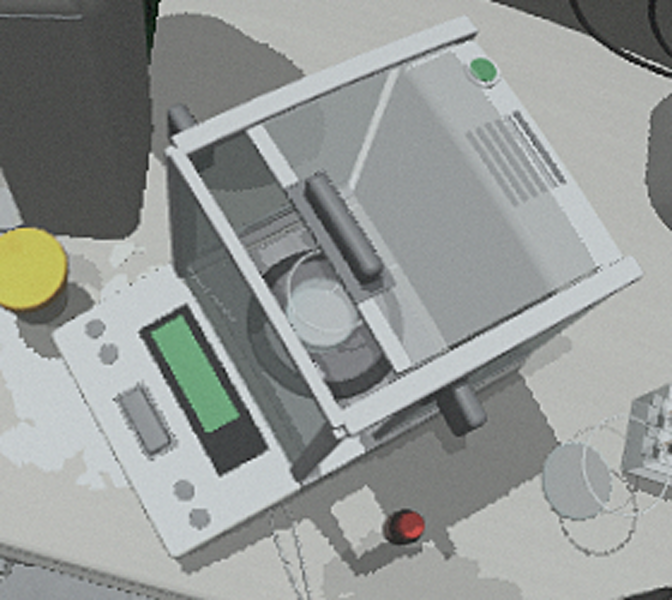

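Refined crop features: right rail outer edge (340,435) to (640,272), left rail (178,155) to (478,30), top bar axis (315,182) to (371,272), side handle centre (464,408), key (146,419), console front corners (55,335) and (180,555).

Run:
```python
from h import *
c=np.load("c2.npy",allow_pickle=True).item()
g=lambda x,y,z:onz("wrist",240+x/2.4,30+y/2.4,z,c)
pts=dict(rrF=(340,435,.246),rrB=(640,272,.246),rlF=(175,150,.246),rlB=(470,20,.246),tA=(315,182,.267),tB=(371,272,.267),side=(464,408,.231),sideo=(472,430,.231),key=(146,419,.058),cL=(55,335,.047),cR=(180,555,.047),vial=(407,525,.048),cup=(28,267,.071))
W={k:g(*v) for k,v in pts.items()}
an=lambda a,b:np.degrees(np.arctan2(*(W[b]-W[a])[1::-1]))
print("yaws",an("rrF","rrB"),an("rlF","rlB"),an("cR","cL")-90,an("tB","tA")-90)
yaw=np.radians(np.mean([an("rrF","rrB"),an("rlF","rlB"),an("cR","cL")-90])); print(np.degrees(yaw))
ex=np.array([np.cos(yaw),np.sin(yaw),0]); ey=np.array([-ex[1],ex[0],0])
key=W["key"]
for k in W: d=W[k]-key; print(k,W[k],"rel key bx,by",d@ex,d@ey)
```

```text
yaws -46.087201250936715 -44.8133659389075 -44.79275124922206 -46.45053193436467
-45.23110614635542
rrF [ 0.4589 -0.2736  0.246 ] rel key bx,by 0.06877128481483183 -0.088733839049657
rrB [ 0.5955 -0.4155  0.246 ] rel key bx,by 0.2657042039128862 -0.09167656636547092
rlF [ 0.5838 -0.156   0.246 ] rel key bx,by 0.07327638127433952 0.08273118566749868
rlB [ 0.7228 -0.2941  0.246 ] rel key bx,by 0.2691951878166868 0.08415964364147395
tA [ 0.5749 -0.2302  0.267 ] rel key bx,by 0.11972729876193197 0.02417915985282095
tB [ 0.5361 -0.2672  0.267 ] rel key bx,by 0.1185869232514075 -0.029394283284539347
side [ 0.4939 -0.3347  0.231 ] rel key bx,by 0.13681416633880408 -0.10689446625535197
sideo [ 0.4839 -0.3414  0.231 ] rel key bx,by 0.13452811929147113 -0.11871094816023807
key [ 0.4735 -0.1623  0.058 ] rel key bx,by 0.0 0.0
cL [ 0.5181 -0.0801  0.047 ] rel key bx,by -0.02687475999507095 0.08957790986896025
cR [ 0.3893 -0.2099  0.047 ] rel key bx,by -0.02547569706068195 -0.09328496653949134
vial [ 0.4518 -0.3593  0.048 ] rel key bx,by 0.12460490143298182 -0.15414713761991933
cup [ 0.5564 -0.0513  0.071 ] rel key bx,by -0.020403100722023174 0.13702147219265046
```

```bash
cat >> h.py <<'E'
yaw=np.radians(-45.4); ex=np.array([np.cos(yaw),np.sin(yaw),0]); ey=np.array([-ex[1],ex[0],0])
O=np.array([.4735,-.1623,0])+.12*ex-.003*ey
def bal(p): d=np.array(p)-O; return np.array([d@ex,d@ey,d[2]])
def move(bx,by,z,ty):  # ty: tool-x yaw in world, deg
    o=ctrl.get_obs(); r=rot(o); t=np.radians(ty)
    Rt=R.from_matrix(np.array([[np.cos(t),np.sin(t),0],[np.sin(t),-np.cos(t),0],[0,0,-1]]))
    w=O+bx*ex+by*ey+[0,0,z]
    w[2]=z
    print("dr",(r.inv()*Rt).as_rotvec()/np.radians(6),"xyz",r.inv().apply(w-o["eef_pos"])*100,"target",w,"now",bal(o["eef_pos"]),o["wrist_force"],o["time_s"])
E
python3 -c "
from h import *
print(O); move(.06,-.111,.36,44.6)"
```

```text
[ 0.5556 -0.2498  0.    ]
dr [ 1.0067 -3.9085 -4.8094] xyz [ 5.6211 17.9085 19.9453] target [ 0.5187 -0.3705  0.36  ] now [-0.1607 -0.139   0.5197] [0.2286 0.1632 0.4965] 2.25
```

>>> send_rows(dr=[[0.15,-0.6,-0.75],[0.3,-1.2,-1.5],[0.5,-1.8,-2.2],[0.65,-2.5,-3.1],[0.8,-3.2,-4],[1,-3.9,-4.8],[1,-3.9,-4.8],[1,-3.9,-4.8]], xyz=[[1,3,2],[2,6,5],[3,9,9],[4,12,13],[5,15,17],[5.6,17.9,19.9],[5.6,17.9,19.9],[5.6,17.9,19.9]], jaw=[0,0,0,0,0,0,0,0])

```text
time_s: 3.25
eef_pos: [0.5185, -0.37, 0.361]
eef_rot: [0.0, 0.926, 0.379, 0.001]
wrist_force: [0.6, -0.1, 1.1]
opening: 0.003
grasp_force: 0.0
```

Run:
```python
from h import *
move(.058,-.111,.222,44.6)
c=ctrl.calibration("wrist"); im=ctrl.camera("wrist")[:,:,::-1].copy()
cv2.imwrite("pics/w3.png",im)
for p in((.0165,-.104,.231),(-.001,0,.267),(.005,-.154,.048)):
    print(pix("wrist",O+p[0]*ex+p[1]*ey+np.array([0,0,p[2]]),c))
```

```text
dr [ 0.0146 -0.0114 -0.0147] xyz [-0.0335 -0.1684 13.904 ] target [ 0.5173 -0.3691  0.222 ] now [ 0.0595 -0.1108  0.361 ] [ 0.5683 -0.1279  1.0563] 3.25
[261.1572 231.2024]
[217.4281  79.977 ]
[275.9985 226.1343]
```

View pics/w3.png

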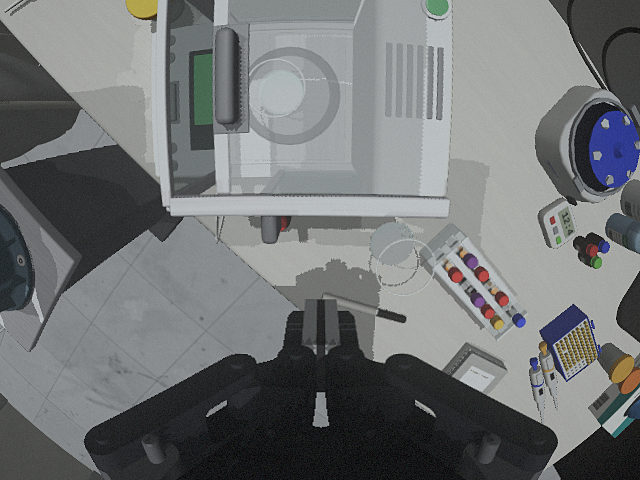

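Run:
```python
from h import *
c=ctrl.calibration("wrist")
for n,p in dict(railF=(172,216,.246),railB=(446,215,.246),barA=(228,32,.267),barB=(228,120,.267),side=(270,218,.231),sideo=(269,243,.231),hand=(321,300,.342),key=(174,101,.058),cup=(142,3,.071)).items(): print(n,bal(onz("wrist",*p,c)))
```

```text
railF [-0.0449 -0.0883  0.246 ]
railB [ 0.1464 -0.0883  0.246 ]
barA [0.0053 0.0292 0.267 ]
barB [ 0.0049 -0.0247  0.267 ]
side [ 0.0234 -0.0948  0.231 ]
sideo [ 0.0219 -0.1137  0.231 ]
hand [ 0.0591 -0.1018  0.342 ]
key [-0.1125  0.0044  0.058 ]
cup [-0.1504  0.1315  0.071 ]
```

Both views agree within about 5 mm, so I'm shifting my balance frame by (+4,+3) mm. I'll descend behind the side handle.

>>> send_rows(dr=[[0,0,0],[0,0,0],[0,0,0],[0,0,0],[0,0,0],[0,0,0],[0,0,0],[0,0,0]], xyz=[[0.2,0.5,2],[0.2,0.5,5],[0.2,0.5,8],[0.2,0.5,10.5],[0.2,0.5,12.5],[0.2,0.5,13.8],[0.2,0.5,13.8],[0.2,0.5,13.8]], jaw=[0,0,0,0,0,0,0,0])

```text
time_s: 4.3
eef_pos: [0.5242, -0.3728, 0.2244]
eef_rot: [0.002, 0.925, 0.379, 0.001]
wrist_force: [-0.5, -0.2, -0.9]
opening: -0.002
grasp_force: 0.0
```

```bash
sed -i 's/-.003\*ey$/-.003*ey+.004*ex+.003*ey/' h.py
python3 - <<'E'
from h import *
move(-.0095,-.112,.222,44.6)
cv2.imwrite("pics/w4.png",ctrl.camera("wrist")[:,:,::-1])
E
```

```text
dr [ 0.0395 -0.0073 -0.0085] xyz [-0.0345 -7.0938  0.2113] target [ 0.4741 -0.3225  0.222 ] now [ 0.0614 -0.1117  0.2244] [-0.5173 -0.2218 -0.9319] 4.3
```

View pics/w4.png

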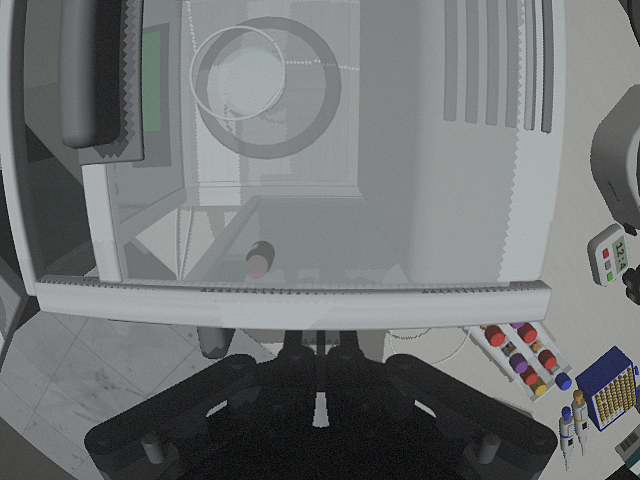

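The fingertips are at (321,340), behind the side handle at (213,342) and clear of the rail. Pushing.

>>> send_rows(dr=[[0,0,0],[0,0,0],[0,0,0],[0,0,0],[0,0,0],[0,0,0],[0,0,0],[0,0,0]], xyz=[[0,-0.8,0],[0,-1.5,0],[0,-2.3,0],[0,-3.2,0],[0,-4.1,0],[0,-5,0],[0,-5.6,0],[0,-6,0]], jaw=[0,0,0,0,0,0,0,0])

```text
time_s: 5.35
eef_pos: [0.4814, -0.3293, 0.2233]
eef_rot: [0.001, 0.925, 0.379, 0.001]
wrist_force: [1.7, 0.2, 1.0]
opening: 0.0
grasp_force: 0.7
```

Run:
```python
from h import *
move(-.0095,-.112,.222,44.6)
```

```text
dr [ 0.0239 -0.0072 -0.0077] xyz [-0.0376 -0.9976  0.1242] target [ 0.4741 -0.3225  0.222 ] now [ 0.0005 -0.1116  0.2233] [1.6955 0.2242 0.9699] 5.35
```

>>> send_rows(dr=[[0,0,0],[0,0,0],[0,0,0],[0,0,0],[0,0,0],[0,0,0],[0,0,0],[0,0,0]], xyz=[[0,-0.2,0],[0,-0.4,0],[0,-0.6,0],[0,-0.8,0],[0,-0.9,0],[0,-1,0],[0,-1.1,0],[0,-1.1,0]], jaw=[0,0,0,0,0,0,0,0])

```text
time_s: 6.35
eef_pos: [0.4738, -0.3217, 0.2231]
eef_rot: [0.001, 0.925, 0.379, 0.001]
wrist_force: [0.9, -1.0, 0.2]
opening: 0.0
grasp_force: 0.4
```

Run:
```python
from h import *
move(-.0095,-.112,.222,44.6)
```

```text
dr [ 0.0196 -0.0057 -0.0077] xyz [-0.0311  0.082   0.1078] target [ 0.4741 -0.3225  0.222 ] now [-0.0103 -0.1117  0.2231] [ 0.858  -1.0088  0.1944] 6.35
```

>>> send_rows(dr=[[0,0,0],[0,0,0],[0,0,0],[0,0,0],[0,0,0],[0,0,0],[0,0,0],[0,0,0]], xyz=[[0,-0.1,0],[0,-0.2,0],[0,-0.3,0],[0,-0.4,0],[0,-0.5,0],[0,-0.6,0],[0,-0.7,0],[0,-0.7,0]], jaw=[0,0,0,0,0,0,0,0])

```text
time_s: 7.35
eef_pos: [0.4702, -0.3179, 0.2232]
eef_rot: [0.003, 0.925, 0.379, 0.002]
wrist_force: [8.3, -5.8, -4.6]
opening: 0.001
grasp_force: 4.9
```

Run:
```python
from h import *
move(-.0095,-.112,.222,44.6)
```

```text
dr [ 0.0648 -0.0105 -0.0109] xyz [-0.0368  0.597   0.1263] target [ 0.4741 -0.3225  0.222 ] now [-0.0155 -0.1116  0.2232] [ 8.3148 -5.7874 -4.6431] 7.35
```

The side door has reached its stop (10 N, short of the commanded travel). Back off, go up and over to behind the top bar.

>>> send_rows(dr=[[0,0,0],[0,0,0],[0,0,0],[0,0,0],[0,0,0],[0,0,0],[0,0,0],[0,0,0]], xyz=[[0,1,0],[0,2,-2],[0,3.5,-6],[0,5.5,-10],[4,5.8,-12],[8,5.8,-12],[11.2,5.8,-12],[11.2,5.8,-12]], jaw=[0,0,0,0,0,0,0,0])

```text
time_s: 8.35
eef_pos: [0.5903, -0.2775, 0.3428]
eef_rot: [0.0, 0.925, 0.381, 0.0]
wrist_force: [0.0, 0.2, -0.3]
opening: 0.001
grasp_force: 0.0
```

Run:
```python
from h import *
move(.04,0,.274,44.6)
cv2.imwrite("pics/w5.png",ctrl.camera("wrist")[:,:,::-1])
cv2.imwrite("pics/s5.png",ctrl.camera("scene")[:,:,::-1])
```

```text
dr [ 0.0063 -0.0066  0.0223] xyz [-0.2317 -0.0059  6.8771] target [ 0.5887 -0.2791  0.274 ] now [0.04   0.0023 0.3428] [ 0.0227  0.1808 -0.3347] 8.35
```

View pics/w5.png

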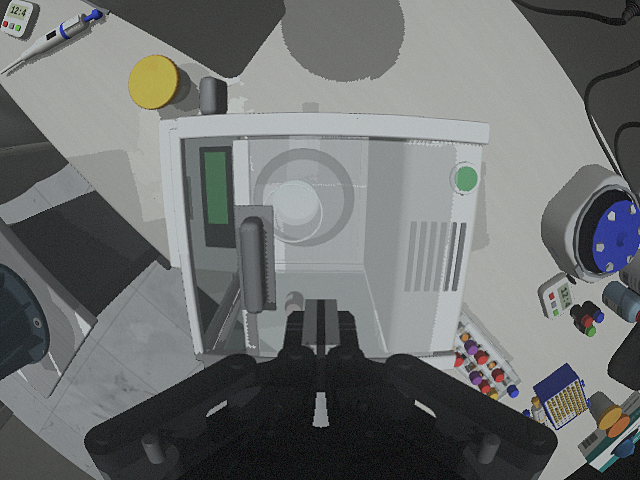

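The bar at (251,265) sits ahead (-x) of the closed fingertips (321,305), with a clear gap. Descending behind it.

>>> send_rows(dr=[[0,0,0],[0,0,0],[0,0,0],[0,0,0],[0,0,0],[0,0,0],[0,0,0],[0,0,0]], xyz=[[-0.2,0,2],[-0.2,0,4],[-0.2,0,5.5],[-0.2,0,6.5],[-0.2,0,6.9],[-0.2,0,6.9],[-0.2,-0.4,6.9],[-0.2,-0.8,6.9]], jaw=[0,0,0,0,0,0,0,0])

```text
time_s: 9.45
eef_pos: [0.5824, -0.275, 0.275]
eef_rot: [0.001, 0.925, 0.379, 0.001]
wrist_force: [-0.7, 0.8, 0.4]
opening: 0.001
grasp_force: 0.0
```

>>> send_rows(dr=[[0,0,0],[0,0,0],[0,0,0],[0,0,0],[0,0,0],[0,0,0],[0,0,0],[0,0,0]], xyz=[[0,-0.5,0],[0,-1,0],[0,-1.6,0],[0,-2.2,0],[0,-2.8,0],[0,-3.4,0],[0,-3.8,0],[0,-4,0]], jaw=[0,0,0,0,0,0,0,0])

```text
time_s: 10.45
eef_pos: [0.5542, -0.2464, 0.2743]
eef_rot: [0.001, 0.925, 0.379, 0.001]
wrist_force: [1.1, -1.0, 0.4]
opening: -0.002
grasp_force: 0.6
```

Run:
```python
from h import *
move(-.0155,0,.274,44.6)
```

```text
dr [ 0.0236 -0.0082 -0.007 ] xyz [ 0.1595 -0.8065  0.029 ] target [ 0.5497 -0.2396  0.274 ] now [-0.0074 -0.0016  0.2743] [ 1.0838 -0.9601  0.3629] 10.45
```

>>> send_rows(dr=[[0,0,0],[0,0,0],[0,0,0],[0,0,0],[0,0,0],[0,0,0],[0,0,0],[0,0,0]], xyz=[[0,-0.2,0],[0,-0.4,0],[0,-0.6,0],[0,-0.7,0],[0,-0.8,0],[0,-0.9,0],[0,-1,0],[0,-1,0]], jaw=[0,0,0,0,0,0,0,0])

```text
time_s: 11.45
eef_pos: [0.5485, -0.241, 0.2747]
eef_rot: [0.003, 0.925, 0.379, 0.002]
wrist_force: [7.5, -6.4, -1.7]
opening: -0.003
grasp_force: 3.8
```

Run:
```python
from h import *
move(-.0155,0,.274,44.6)
```

```text
dr [ 0.0685 -0.0104 -0.013 ] xyz [ 0.1829 -0.0193  0.0713] target [ 0.5497 -0.2396  0.274 ] now [-0.0153 -0.0018  0.2747] [ 7.4705 -6.4064 -1.6972] 11.45
```

The top bar stopped at the same balance x (10 N), so both doors are shut. Back off, rise, turn the tool so the camera points away from the chamber, and go above the key.

>>> send_rows(dr=[[0,0,0],[0,0,0],[0,0,-1.5],[0,0,-3],[0,0,-4.5],[0,0,-6],[0,0,-7.5],[0,0,-7.5]], xyz=[[0,0.7,0],[0,1.5,-3],[0,1.5,-8],[0,0,-12],[0,-3,-12],[0,-7,-12],[0,-10.3,-12],[0,-10.3,-12]], jaw=[0,0,0,0,0,0,0,0])

```text
time_s: 12.45
eef_pos: [0.4737, -0.1646, 0.3943]
eef_rot: [0.001, 0.709, 0.705, 0.0]
wrist_force: [0.1, -0.3, -0.2]
opening: -0.003
grasp_force: 0.0
```

```bash
python3 -c "
from h import *
move(-.12,0,.25,134.6)"
```

```text
dr [ 0.0126  0.0142 -7.4945] xyz [-0.0378  0.2367 14.4304] target [ 0.4763 -0.1651  0.25  ] now [-0.1222 -0.0015  0.3943] [ 0.1143 -0.2708 -0.161 ] 12.45
```

>>> send_rows(dr=[[0,0,-1.5],[0,0,-3],[0,0,-4.5],[0,0,-6],[0,0,-7.5],[0,0,-7.5],[0,0,-7.5],[0,0,-7.5]], xyz=[[0,0.1,0],[0,0.2,0],[0,0.2,0],[0,0.2,0],[0,0.2,2],[0,0.2,6],[0,0.2,10],[0,0.2,10]], jaw=[0,0,0,0,0,0,0,0])

```text
time_s: 13.45
eef_pos: [0.4755, -0.1656, 0.2905]
eef_rot: [-0.003, 0.387, 0.922, 0.001]
wrist_force: [0.7, -0.2, 0.4]
opening: 0.003
grasp_force: 0.0
```

Run:
```python
from h import *
move(-.12,0,.1,134.6)
c=ctrl.calibration("wrist"); print(pix("wrist",O-.12*ex+[0,0,.058],c),c["world_from_camera"][:3,3])
cv2.imwrite("pics/w6.png",ctrl.camera("wrist")[:,:,::-1])
```

```text
dr [-0.011  -0.0514 -0.0273] xyz [-0.1264  0.1078 19.0507] target [ 0.4763 -0.1651  0.1   ] now [-0.1202 -0.0009  0.2905] [ 0.734  -0.1839  0.4245] 13.45
[320.3738 207.4617] [ 0.4178 -0.1045  0.4142]
```

View pics/w6.png

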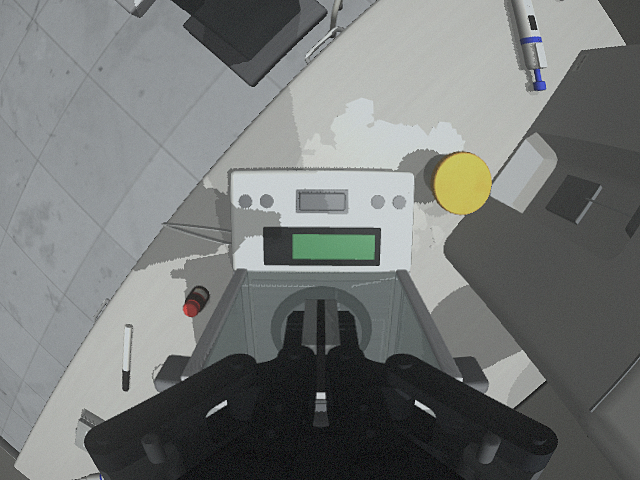

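The key is at (322,201), predicted (320,207). The two side handles are level at row 372, so the side door is shut. I'll check the camera bias using the visible fingertip (front edge about row 299).

Run:
```python
from h import *
o=ctrl.get_obs();c=ctrl.calibration("wrist"); r=rot(o)
for x in(.011,0,-.011): print(x,pix("wrist",np.array(o["eef_pos"])+r.apply([x,0,.019]),c))
im=cv2.imread("pics/w6.png"); g=cv2.cvtColor(im,cv2.COLOR_BGR2GRAY)
print(g[180:222,322]); print(g[201,288:360]); print(g[290:312,312])
print("key",bal(onz("wrist",322,201.5,.058,c)))
```

```text
0.011 [317.2923 296.7838]
0 [317.3619 318.7277]
-0.011 [317.4339 339.2316]
[208 209 205 204 206 208 208 208 218 149 122 132 112  90 117 130 131 133
 132 129 130 129 131 131 132 132 135 130 130 115  87 132 122 193 210 205
 212 202 205 207 205 206]
[207 205 205 207 207 205 214 188  90 131 130  71 106 129 129 129 124 122
 130 125 127 129 128 131 128 128 128 128 128 131 132 129 128 132 129 131
 132 128 131 138 148 145 153 150 151 156 146 152 149 153 149 155 151 150
 154 149 125 127 147 146 191 212 206 202 206 205 208 206 206 207 203 205]
[81 89 86 79 83 83 86 78 87 73 72 70 77 72 70 74 81 72 73 75 76 72]
key [-0.1231  0.0022  0.058 ]
```

>>> send_rows(dr=[[0,0,0],[0,0,0],[0,0,0],[0,0,0],[0,0,0],[0,0,0],[0,0,0],[0,0,0]], xyz=[[0.4,0.2,3],[0.4,0.2,7],[0.4,0.2,11],[0.4,0.2,14],[0.4,0.2,17],[0.4,0.2,18.5],[0.4,0.2,19.5],[0.4,0.2,19.5]], jaw=[0,0,0,0,0,0,0,0])

```text
time_s: 14.5
eef_pos: [0.4765, -0.1624, 0.0994]
eef_rot: [0.001, 0.386, 0.922, -0.0]
wrist_force: [0.5, -0.2, 0.3]
opening: 0.002
grasp_force: 0.0
```

Run:
```python
from h import *
move(-.124,0.001,.077,134.6)
o=ctrl.get_obs();c=ctrl.calibration("wrist"); r=rot(o)
print("tip edge",pix("wrist",np.array(o["eef_pos"])+r.apply([.011,0,.019]),c))
im=ctrl.camera("wrist"); g=cv2.cvtColor(im,cv2.COLOR_RGB2GRAY)
for col in (285,322,360): print(col,g[230:310:2,col])
print(g[285,240:400:3])
```

```text
dr [ 0.0081  0.0261 -0.0098] xyz [ 0.2183 -0.1081  2.2376] target [ 0.4742 -0.1616  0.077 ] now [-0.1219  0.0021  0.0994] [ 0.536  -0.2191  0.3003] 14.5
tip edge [317.3163 296.7857]
285 [197 193 195 196 194 194 192 198 191 196 199 195 192 192 202 139 122 118
  86  57  64  72  79  80  74  79  79  81  76  77  79  77  76  76  78  70
  76  69 131 129]
322 [195 196 194 195 198 196 194 195 195 195 197 189 196 194 196 183 120 124
 114  58  87 102 128  72  77  83  76  74  79  76  73  77  79  76  79  43
  36  40  44  35]
360 [194 195 198 194 195 195 196 195 196 196 196 198 197 197 197 171 132 139
 143  89  79  95 123 115 112 120  73  70  73  73  73  71  72  71  70  64
  76  77 126 127]
[131 129 125 131 129 128 128 130 131  78  79  70  80  75  76  80  79  74
  76  76  74  77  75  78  75  79  76  79  77  77  77  76  80  79  73  80
  74  80  82  80  71  72 127 193 196 196 195 193 195 201 196 194 197 194]
```

Run:
```python
from h import *
c=ctrl.calibration("wrist"); print(bal(onz("wrist",322,269-1.7,.0567,c)))
g=cv2.cvtColor(ctrl.camera("wrist"),cv2.COLOR_RGB2GRAY)
print(g[290:400:3,262]); print(g[290:400:3,362]);print(g[282,200:260:3])
for u in (362,366): print(bal(onz("wrist",u,285,.058,c)))
```

```text
[-0.1361  0.0043  0.0567]
[131 128 126 130 127 132 131 127 129 129 131 129 133  30  32  32  31  77
 113 105  96  87  80  66  31  23  25  32  20  24  39  21  22  27  16  12
  23]
[ 71  68  73  78  78 122 128 131 126 124 185 196 199  76  47  49  50  39
 114 112  96  26  30  28  42  32  34  31  24  31  23  30  35  26  23  28
  21]
[ 76  74  75  73  77  80  73  80 133 129 132 133 131 129 131 128 130 130
 130 130]
[-0.1271  0.024   0.058 ]
[-0.1271  0.026   0.058 ]
```

Key centre comes out near bx -0.1265, with the sides aligned. Nudging forward 3.5 mm and pressing slowly.

>>> send_rows(dr=[[0,0,0],[0,0,0],[0,0,0],[0,0,0],[0,0,0],[0,0,0],[0,0,0],[0,0,0]], xyz=[[0.35,-0.1,0.5],[0.35,-0.1,1.2],[0.35,-0.1,1.7],[0.35,-0.1,2],[0.35,-0.1,2.2],[0.35,-0.1,2.4],[0.35,-0.1,2.5],[0.35,-0.1,2.5]], jaw=[0,0,0,0,0,0,0,0])

```text
time_s: 15.6
eef_pos: [0.4731, -0.1605, 0.0742]
eef_rot: [0.001, 0.386, 0.922, -0.0]
wrist_force: [-1.0, -1.1, 3.1]
opening: -0.0
grasp_force: 1.4
```

```bash
python3 -c "
from h import *
move(-.1255,0.001,.073,134.6)"
```

```text
dr [ 0.0074  0.0271 -0.0082] xyz [-0.0068  0.0022  0.1188] target [ 0.4732 -0.1605  0.073 ] now [-0.1256  0.001   0.0742] [-0.986  -1.0949  3.1277] 15.6
```

>>> send_rows(dr=[[0,0,0],[0,0,0],[0,0,0],[0,0,0],[0,0,0],[0,0,0],[0,0,0],[0,0,0]], xyz=[[0,0,0.05],[0,0,0.1],[0,0,0.15],[0,0,0.2],[0,0,0.25],[0,0,0.25],[0,0,0.25],[0,0,0.25]], jaw=[0,0,0,0,0,0,0,0])

```text
time_s: 16.6
eef_pos: [0.4733, -0.1606, 0.0724]
eef_rot: [0.002, 0.386, 0.922, -0.0]
wrist_force: [-2.9, -0.0, 10.8]
opening: -0.002
grasp_force: 5.8
```

The key has bottomed out (10.8 N). Release.

>>> send_rows(dr=[[0,0,0],[0,0,0],[0,0,0],[0,0,0],[0,0,0],[0,0,0],[0,0,0],[0,0,0]], xyz=[[0,0,-0.5],[0,0,-2],[0,0,-5],[0,0,-9],[0,0,-13],[0,0,-17],[0,0,-19.5],[0,0,-19.5]], jaw=[0,0,0,0,0,0,0,0])

```text
time_s: 17.6
eef_pos: [0.4734, -0.1605, 0.2689]
eef_rot: [0.003, 0.386, 0.922, -0.0]
wrist_force: [0.8, -0.3, -0.3]
opening: 0.003
grasp_force: 0.0
```

Run:
```python
from h import *
b=cv2.imread("pics/w6.png").astype(int); a=ctrl.camera("wrist")[:,:,::-1].astype(int)
g=cv2.cvtColor(a.astype(np.uint8),cv2.COLOR_BGR2GRAY); print(g[180:222,322]); move(-.12,0,.29,134.6)
# side handles, vial, cup regions: dark-handle extents
for n,s in dict(sideR=np.s_[350:395,150:195],vial=np.s_[280:320,175:215],cup=np.s_[145:220,425:500]).items(): print(n,np.abs(a[s]-b[s]).mean())
```

```text
[204 206 205 202 205 201 201 205 205 205 203 204 202 206 213 195  90 130
 140  67  91 116 130 134 130 128 125 125 125 129 129 130 127 127 130 132
 124 106 104 135 125 125]
dr [ 0.0117  0.0351 -0.0066] xyz [-0.6335 -0.0941 -2.2954] target [ 0.4763 -0.1651  0.29  ] now [-0.1262  0.001   0.267 ] [-0.8736  0.1204 -0.5016] 17.65
sideR 41.4879012345679
vial 35.89125
cup 20.83288888888889
```

```bash
python3 -c "
from bench import ctrl
print(ctrl.hand_in())"
```

```text
the job is handed in; nothing more can be done
None
```

I closed the side door and then the top door until each hit its stop, pressed the tare key to the bottom and released it, and handed the job in at about 18 s. The hand-in returned no verdict, and I did not re-measure the beaker, cup, forceps or vial at the end.

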